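Lay two spacer sticks on a driver module and stack the next one clear of it

ROBOT

A 7-joint arm with a two-finger parallel gripper is mounted at the origin on a cart in front of the work surface, level with it; the furniture and walls round the work are solid. World frame = base frame: x ahead of the robot, y to its left, z up, the work surface at z = 0. Lengths are in m, angles in rad, forces in N, time in s.
With the tool pointing down it reaches from about 0.4 to 0.85 m from the base axis. Payload 10.4 kg.
Tool frame: the origin (TCP) lies midway between the tips of the shut fingers; the grasp point (between the pads) lies 19 mm behind it; z points along the fingers, y is the line along which they close (so a half turn about z gives the same grasp; the last joint's range is limited). The gripper opens to 87 mm and grips with 3 to 60 N. Pads are 19 mm wide; open, the fingers measure 117 mm over their backs; the gripper's body (75 mm by 190 mm) begins 51 mm behind the grasp point.
Start: joints at [-1.233, 0.332, -0.065, 1.46, 0.022, 1.35, -0.088], TCP at [0.221, 0.585, 0.223] pointing down, gripper open.
Joint ranges: [-2.6, 2.6], [-0.5, 2.12], [-1.47, 1.34], [0.16, 2.42], [-1.27, 4.41], [0.06, 2.06], [-2.6, 2.6]. Speed limits (rad/s): [2.22, 2.22, 2.79, 2.79, 3.14, 3.14, 3.14].

INTERFACE

Orientations are given as a unit quaternion [x, y, z, w].
In Python, from bench import r gives the robot as it stands.
- The arm moves only by the tool arm_command, never from a script. Its arguments are lists of equal length, an entry for each row: "xyz": the shift along the world's x, y, z in m, a list of three; "rot": the turn, a rotation vector about the world's x, y, z in rad, a list of three. In form: {"xyz": [[tx, ty, tz], ...], "rot": [[ax, ay, az], ...]}. A call has 1 to 20 rows; each row is the pose to reach, as a shift and turn from the pose commanded when the call began; what a row does not reach only later rows make up. A row lasts 1/12 s, in which the tool goes at most 41.7 mm and 7.16 degrees, less where a joint would pass 70% of its speed; a pose out of reach is approached as far as the arm can. A call with a gripper value outside its range is refused whole. "grip" is the opening, from 0 (shut) to 1 (fully open), set as the call begins (left out, the last holds). The fingers move at their own pace and stop on an object; "squeeze" is the grip in N (left out, the last holds). Time passes only in rows, so rows that repeat a pose let the fingers close. It gives the time, the measured TCP pose, the force, the opening and the grip force at its end, in the units of the state.
- r.read_state(): the state, without advancing time (a new reading comes with each control period).
- r.camera(name): name is "scene" or "top" or "wrist"; returns the picture (400x640x3 uint8, red, green, blue); there is no depth.
- r.camera_model(name): a dict with "fx", "fy", "cx", "cy" (pixels), "k1" (the pictures are not rectified: a ray, as slopes to the right and down, at radius r is drawn at 1 + k1 r^2 times it, then the intrinsics apply), "T" (4x4, takes a point from camera to world coordinates). Camera axes: x right, y up, looking along -z (the intrinsics and any distortion apply to the point x, -y, -z); pixel columns grow to the right and rows downward; lengths in m; the calibration is good to about 2 mm. A picture is of the moment at which its call begins: read the wrist's pose just before it. camera_model takes no time and is no camera call; for the wrist camera it gives the pose at the moment of the call.
- r.close_job(): hands the job in; it is judged then, once.
Trained networks look in the newest picture that a camera, given by its name, has taken for a name from the list of things; names that differ only in an ending like _2 or _b are one class to them, and where a whole thing is asked for, a point or a joint stands for the part that bears it (a point fixed in the world has none). Each returns a list of dicts, best first, with "conf" (0 to 1); they miss things now and then, are a little off and sometimes report something else, mostly with a low value. They report only what shows in the picture. A call takes as long as a camera call. They do not tell look-alikes from the thing itself.
- r.look_for(label, camera): "at" ([x, y, z] in m, in the coordinates of the camera as it stood for that picture, good to about 4 mm: the middle of the surface that is visible of it).
- r.spot_point(label, camera): "at" ([x, y, z] in m, in the coordinates of the camera as it stood for that picture, good to about 4 mm: a listed point, or the origin of a listed thing).
The state is a dict: "time": time; "joint_positions": joint angles; "joint_vel": joint speeds; "joint_torque": joint torques, N m; "ee_pos": TCP position; "eef_rot": TCP orientation; "ft_force": force on the tool from outside, world axes, zero at the start; "torque": the same for the moment, N m; "width": finger opening in m; "grip_force": force on a finger pad.
Only numpy, scipy, OpenCV 4.12 (cv2) and the standard library are available. Lean on these libraries where they do the work, as an engineer would, in place of code of your own. Each camera call takes 0.05 s, during which the arm holds its last target. There are 200 camera calls.

TASK

Stack the loose driver module on the one in the nest with an air gap between them: take the two taller spacer sticks from the slotted stand and lay one, the same way up as it came, straight across each bare end of the module in the nest, clear of its circuit board, not over the plate's end, and down between the corner angles. Then gently set the loose module, components up, squarely over the lower one on both sticks, so that it touches nothing else of what lies below. Leave the low sticks in the stand and everything else where it is.

Things in the scene. Friction and masses are not known exactly. Their poses are not given: they have to be found in the camera images.
- nest: Fixed grey base plate 204 x 96 x 6 mm, x along its length, origin at the centre of its underside, on the red mat (2 mm thick). Aluminium angles 44 mm high at its corners, flared outward above that to 51 mm. Inside faces at y = +-36 and x = +-93 mm; long legs cover |x| 54 to 96 mm, short legs |y| 27 to 39 mm; the middle of each side is open. No room for fingers at the ends of a stick laid across.
- lower_module: Module lying loose in the nest on its base plate: aluminium plate 180 x 62 x 7 mm (x, y, z), about 0.2 kg, with a circuit board on its middle (|x| below 42 mm, |y| below 28); components rise to 13.5 mm above the plate, all within |x| 36 mm. Both ends are bare from |x| = 42 to 90 mm. Origin: centre of the plate's underside, z up. 
- upper_module: Loose module on the desk, in front of the mat, right of the stand: aluminium plate 180 x 62 x 7 mm (x, y, z), about 0.2 kg, with a circuit board on its middle (|x| below 42 mm, |y| below 28); components rise to 13.5 mm above the plate, all within |x| 36 mm. Both ends are bare from |x| = 42 to 90 mm. Origin: centre of the plate's underside, z up. Either end may go either way.
- stand: Fixed black block 36 x 121 x 23 mm (x, y, z), origin at the centre of its underside, on the desk. Four slots along x, at y = -42, -14, 14, 42 mm, 19 mm wide, floor at 6 mm. A stick stands out 14 mm beyond the block at both ends, a taller one 3 mm above its top; sticks are 12 mm apart. In the stand a stick can be taken only by its two ends (64 mm), from above.
- tall_stick_1: One of the two taller spacer sticks: wood bar 64 x 16 x 20 mm (long x wide x tall), 25 g; it and tall_stick_2 are interchangeable. Origin: centre of its underside; x along its length, z up. Starts in one of the stand's four slots (which one varies), underside 6 mm above the desk. The desk in front of the nest, between stand and upper_module, is free (z = 0).
- tall_stick_2: One of the two taller spacer sticks: wood bar 64 x 16 x 20 mm (long x wide x tall), 25 g; it and tall_stick_1 are interchangeable. Origin: centre of its underside; x along its length, z up. Starts in one of the stand's four slots (which one varies), underside 6 mm above the desk. The desk in front of the nest, between stand and upper_module, is free (z = 0).
- low_stick_1: One of the two low spacer sticks: wood bar 64 x 16 x 10 mm, half as tall as the others, sunk in its slot of the stand; too low to clear the components. Stays there. Origin: centre of its underside; x along its length.
- low_stick_2: One of the two low spacer sticks: wood bar 64 x 16 x 10 mm, half as tall as the others, sunk in its slot of the stand; too low to clear the components. Stays there. Origin: centre of its underside; x along its length.
- multimeter: Bystander: hand multimeter 142 x 75 x 45 mm lying on its back, loose. Origin at the centre of its underside.
- tub_brass: Bystander: small round beige tub 58 mm wide, 31 mm high, on the desk left of the stand, loose. Origin at the centre of its underside.
There are look-alikes about, which are no part of the job. Leave any purple look-alike of the tall_stick_1 alone.

How it is judged:
On the way, in this order (a step that is already met when the one before it is completed fails the run):
1. one taller stick lies across a bare end of the module in the nest, let go and at rest (((((x of tall_stick_1 in the frame of lower_module between 0.05 and 0.082 m and y of tall_stick_1 in the frame of lower_module between -0.008 and 0.008 m and z of tall_stick_1 in the frame of lower_module between 0.0045 and 0.0095 m and angle between tall_stick_1's own z axis and vertical below 0.08 rad and angle between the x axis of tall_stick_1 and the y axis of lower_module, either way round below 0.2 rad) or (x of tall_stick_1 in the frame of lower_module between -0.082 and -0.05 m and y of tall_stick_1 in the frame of lower_module between -0.008 and 0.008 m and z of tall_stick_1 in the frame of lower_module between 0.0045 and 0.0095 m and angle between tall_stick_1's own z axis and vertical below 0.08 rad and angle between the x axis of tall_stick_1 and the y axis of lower_module, either way round below 0.2 rad)) and contact force between tall_stick_1 and the fingers below 0.05 N and linear speed of tall_stick_1 below 0.02 m/s and angular speed of tall_stick_1 below 0.2 rad/s) or (((x of tall_stick_2 in the frame of lower_module between 0.05 and 0.082 m and y of tall_stick_2 in the frame of lower_module between -0.008 and 0.008 m and z of tall_stick_2 in the frame of lower_module between 0.0045 and 0.0095 m and angle between tall_stick_2's own z axis and vertical below 0.08 rad and angle between the x axis of tall_stick_2 and the y axis of lower_module, either way round below 0.2 rad) or (x of tall_stick_2 in the frame of lower_module between -0.082 and -0.05 m and y of tall_stick_2 in the frame of lower_module between -0.008 and 0.008 m and z of tall_stick_2 in the frame of lower_module between 0.0045 and 0.0095 m and angle between tall_stick_2's own z axis and vertical below 0.08 rad and angle between the x axis of tall_stick_2 and the y axis of lower_module, either way round below 0.2 rad)) and contact force between tall_stick_2 and the fingers below 0.05 N and linear speed of tall_stick_2 below 0.02 m/s and angular speed of tall_stick_2 below 0.2 rad/s))), for 0.2 s.
2. the other taller stick lies across the other bare end as well, let go and at rest (((x of tall_stick_1 in the frame of lower_module between 0.05 and 0.082 m and y of tall_stick_1 in the frame of lower_module between -0.008 and 0.008 m and z of tall_stick_1 in the frame of lower_module between 0.0045 and 0.0095 m and angle between each of tall_stick_1, tall_stick_2's own z axis and vertical below 0.08 rad and angle between the x axis of each of tall_stick_1, tall_stick_2 and the y axis of lower_module, either way round below 0.2 rad and x of tall_stick_2 in the frame of lower_module between -0.082 and -0.05 m and y of tall_stick_2 in the frame of lower_module between -0.008 and 0.008 m and z of tall_stick_2 in the frame of lower_module between 0.0045 and 0.0095 m) or (x of tall_stick_1 in the frame of lower_module between -0.082 and -0.05 m and y of tall_stick_1 in the frame of lower_module between -0.008 and 0.008 m and z of tall_stick_1 in the frame of lower_module between 0.0045 and 0.0095 m and angle between each of tall_stick_1, tall_stick_2's own z axis and vertical below 0.08 rad and angle between the x axis of each of tall_stick_1, tall_stick_2 and the y axis of lower_module, either way round below 0.2 rad and x of tall_stick_2 in the frame of lower_module between 0.05 and 0.082 m and y of tall_stick_2 in the frame of lower_module between -0.008 and 0.008 m and z of tall_stick_2 in the frame of lower_module between 0.0045 and 0.0095 m)) and contact force between each of tall_stick_1, tall_stick_2 and the fingers below 0.05 N and linear speed of each of tall_stick_1, tall_stick_2 below 0.02 m/s and angular speed of each of tall_stick_1, tall_stick_2 below 0.2 rad/s), for 0.2 s.
At the end, for the whole second after the job is handed in: One taller stick lies flat across each bare end of the lower module, 50 to 82 mm from its middle and centred sideways within 8 mm; the upper module rests, level and components up, on both sticks, within 10 mm and 0.08 rad of straight above the lower, not touching it; all at rest in the nest (((x of tall_stick_1 in the frame of lower_module between 0.05 and 0.082 m and y of tall_stick_1 in the frame of lower_module between -0.008 and 0.008 m and z of tall_stick_1 in the frame of lower_module between 0.0045 and 0.0095 m and angle between each of tall_stick_1, tall_stick_2's own z axis and vertical below 0.08 rad and angle between the x axis of each of tall_stick_1, tall_stick_2 and the y axis of lower_module, either way round below 0.2 rad and x of tall_stick_2 in the frame of lower_module between -0.082 and -0.05 m and y of tall_stick_2 in the frame of lower_module between -0.008 and 0.008 m and z of tall_stick_2 in the frame of lower_module between 0.0045 and 0.0095 m) or (x of tall_stick_1 in the frame of lower_module between -0.082 and -0.05 m and y of tall_stick_1 in the frame of lower_module between -0.008 and 0.008 m and z of tall_stick_1 in the frame of lower_module between 0.0045 and 0.0095 m and angle between each of tall_stick_1, tall_stick_2's own z axis and vertical below 0.08 rad and angle between the x axis of each of tall_stick_1, tall_stick_2 and the y axis of lower_module, either way round below 0.2 rad and x of tall_stick_2 in the frame of lower_module between 0.05 and 0.082 m and y of tall_stick_2 in the frame of lower_module between -0.008 and 0.008 m and z of tall_stick_2 in the frame of lower_module between 0.0045 and 0.0095 m)) and horizontal distance between upper_module and lower_module below 0.01 m and z of upper_module in the frame of lower_module between 0.0245 and 0.0295 m and angle between upper_module's own z axis and vertical below 0.035 rad and angle between the x axis of upper_module and the x axis of lower_module, either way round below 0.08 rad and contact force between upper_module and tall_stick_1 above 0.05 N and contact force between upper_module and tall_stick_2 above 0.05 N and contact force between upper_module and lower_module below 0.02 N and z of lower_module in the frame of nest between 0.004 and 0.008 m and angle between lower_module's own z axis and vertical below 0.03 rad and horizontal distance between lower_module and nest below 0.008 m and linear speed of each of tall_stick_1, tall_stick_2, lower_module, upper_module below 0.02 m/s and angular speed of each of tall_stick_1, tall_stick_2, lower_module, upper_module below 0.2 rad/s).
It fails at once if a low stick leaves its place in the stand (moved over 12 mm) (distance of any of low_stick_1, low_stick_2 from where it was at the start of the episode above 0.012 m).
It fails at once if the upper module is pressed or dropped hard on the sticks (over 40 N) or knocked on the lower module (over 10 N) (contact force between upper_module and tall_stick_1 above 40 N or contact force between upper_module and tall_stick_2 above 40 N or contact force between upper_module and lower_module above 10 N).
It fails at once if a bystander is pushed away (over 25 mm) (distance of any of multimeter, tub_brass from where it was at the start of the episode above 0.025 m).
It also fails if it takes over 72 s, if anything falls off the work surface, if the arm or the gripper's body presses on something with over 40 N, if the wrist force passes 120 N, or if a joint passes its speed limit or range.

## Working session

There is one attempt and no reset: what is moved stays moved. The work goes in short steps, Python scripts to look and compute and a tool call to move; the robot and the scene stay as the last step left them, time stands still between calls to the robot, and variables do not carry over. Pictures are saved under pics/ and viewed, at most 10 in all, crops included, and the job is handed in when it is done.

Besides the shell and the picture viewer there is one more tool, called after "Request:" as name(argument=value, ...) on one line, values as JSON. arm_command: Moves the arm, as the interface text tells. Its arguments: {"type":"object","properties":{"xyz":{"type":"array"},"rot":{"type":"array"},"grip":{"type":"number"},"squeeze":{"type":"number"}},"required":["xyz","rot"]}

```bash
ls; mkdir -p pics; cat > h.py <<'E'
import numpy as np, cv2
from bench import r
from scipy.spatial.transform import Rotation as R
def shot(cam,name=None):
    m=r.camera_model(cam); im=r.camera(cam)
    if name: cv2.imwrite('pics/'+name,im[:,:,::-1])
    return im,m
def world(m,p): T=np.array(m['T']); return T[:3,:3]@np.array(p)+T[:3,3]
def proj(m,P):
    T=np.array(m['T']); c=T[:3,:3].T@(np.atleast_2d(P)-T[:3,3]).T
    s=np.stack([c[0]/-c[2],-c[1]/-c[2]]); s=s*(1+m['k1']*(s**2).sum(0))
    return np.stack([m['fx']*s[0]+m['cx'],m['fy']*s[1]+m['cy']],1)
def unproj(m,uv,z):
    T=np.array(m['T']); uv=np.atleast_2d(uv).astype(float)
    d=np.stack([(uv[:,0]-m['cx'])/m['fx'],(uv[:,1]-m['cy'])/m['fy']],1); s=d.copy()
    for _ in range(20): s=d/(1+m['k1']*(s**2).sum(1,keepdims=True))
    v=np.stack([s[:,0],-s[:,1],-np.ones(len(s))],1)@T[:3,:3].T
    return T[:3,3]+v*((z-T[2,3])/v[:,2])[:,None]
E
python3 - <<'E'
from h import *
np.set_printoptions(precision=4,suppress=True)
s=r.read_state(); print(s['time'],s['ee_pos'],s['eef_rot'],s['width'])
for c in ('scene','top'):
    im,m=shot(c,c+'0.png'); print(c,np.array(m['T']).round(3).tolist(),m['fx'],m['k1'])
    for l in ('nest','lower_module','upper_module','stand','tall_stick_1','low_stick_1','multimeter','tub_brass'):
        for d in r.spot_point(l,c)[:5]:
            w=world(m,d['at']); print(c,l,round(d['conf'],2),w,proj(m,w)[0].round())
E
```

```text
pics
0.0 [0.2205 0.5844 0.2217] [ 0.1794  0.9838 -0.0007 -0.0001] 0.08706529002545693
scene [[0.703, 0.354, -0.617, -0.247], [-0.711, 0.376, -0.594, -0.783], [0.022, 0.857, 0.516, 0.715], [0.0, 0.0, 0.0, 1.0]] 481.0923087784262 -0.06027304678913924
scene nest 0.68 [ 0.6841 -0.0293  0.0036] [357. 198.]
scene lower_module 0.74 [ 0.6853 -0.0215  0.0048] [355. 197.]
scene upper_module 0.65 [ 0.5436 -0.2355  0.0018] [383. 250.]
scene stand 0.5 [0.5374 0.1569 0.0023] [276. 192.]
scene tall_stick_1 0.6 [0.5443 0.1192 0.0068] [287. 195.]
scene tall_stick_1 0.46 [0.4331 0.1322 0.0023] [253. 209.]
scene tall_stick_1 0.44 [0.5392 0.1491 0.0113] [278. 190.]
scene low_stick_1 0.51 [0.5306 0.2006 0.0094] [265. 186.]
scene low_stick_1 0.51 [0.5346 0.1752 0.0059] [271. 189.]
scene tub_brass 0.78 [0.4613 0.3074 0.0001] [225. 183.]
scene tub_brass 0.74 [0.5296 0.2014 0.0106] [264. 185.]
top [[-0.015, 0.988, -0.153, 0.403], [-1.0, -0.013, 0.015, 0.021], [0.013, 0.153, 0.988, 1.112], [0.0, 0.0, 0.0, 1.0]] 459.7463521854819 -0.09096316857841262
top nest 0.95 [ 0.6908 -0.0243  0.0001] [336. 153.]
top lower_module 0.92 [ 0.6884 -0.0238  0.0081] [336. 154.]
top upper_module 0.88 [ 0.5456 -0.2392 -0.0009] [424. 210.]
top stand 0.65 [0.5365 0.1585 0.0006] [262. 216.]
top stand 0.37 [0.5355 0.2021 0.0023] [244. 217.]
top tall_stick_1 0.77 [0.4336 0.132  0.0023] [273. 258.]
top tall_stick_1 0.6 [0.5416 0.1488 0.0056] [266. 214.]
top tall_stick_1 0.47 [0.5378 0.1159 0.0062] [279. 215.]
top low_stick_1 0.55 [0.5354 0.2057 0.0038] [243. 217.]
top low_stick_1 0.49 [0.539  0.1746 0.004 ] [255. 215.]
top low_stick_1 0.19 [ 0.7008 -0.2968  0.0036] [444. 148.]
top multimeter 0.72 [ 0.7019 -0.2985  0.0035] [445. 148.]
top tub_brass 0.85 [0.4559 0.3061 0.    ] [201. 250.]
```

```bash
python3 - <<'E'
import cv2
i=cv2.imread('pics/top0.png')[60:320,150:520]; cv2.imwrite('pics/top0c.png',cv2.resize(i,None,fx=2.1,fy=2.1,interpolation=cv2.INTER_CUBIC))
E
```

```text
(no output)
```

View pics/top0c.png

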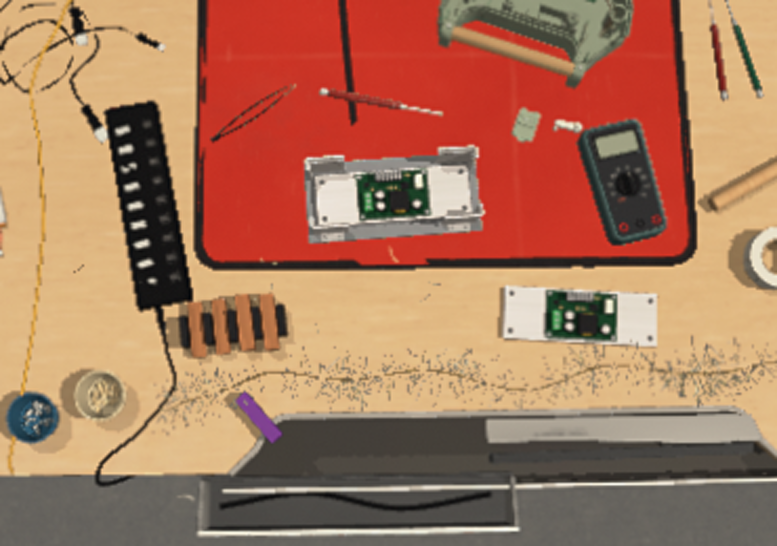

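Top crop: four brown sticks lie in the stand at full-picture px (243,217), (255,215), (266,214) and (279,215). Other things that could be taken for one are the purple look-alike at (273,258) and the wood rod at the right edge, about (505,148). The nest is at (336,153) and the loose module at (424,210). Going over the stand to see which two sticks are the tall ones.

Request:
arm_command(xyz=[[0.3,-0.42,0.06],[0.3,-0.42,0.06],[0.3,-0.42,0.06],[0.3,-0.42,0.06],[0.3,-0.42,0.06],[0.3,-0.42,0.06],[0.3,-0.42,0.06],[0.3,-0.42,0.06],[0.3,-0.42,0.06],[0.3,-0.42,0.06],[0.3,-0.42,0.06],[0.3,-0.42,0.06],[0.3,-0.42,0.06],[0.3,-0.42,0.06],[0.3,-0.42,0.06],[0.3,-0.42,0.06],[0.3,-0.42,0.06],[0.3,-0.42,0.06]], rot=[[0,0,-1.04],[0,0,-1.04],[0,0,-1.04],[0,0,-1.04],[0,0,-1.04],[0,0,-1.04],[0,0,-1.04],[0,0,-1.04],[0,0,-1.04],[0,0,-1.04],[0,0,-1.04],[0,0,-1.04],[0,0,-1.04],[0,0,-1.04],[0,0,-1.04],[0,0,-1.04],[0,0,-1.04],[0,0,-1.04]], grip=1)

```text
time: 2.4
ee_pos: [0.52, 0.166, 0.2824]
eef_rot: [0.644, 0.765, -0.0, -0.0]
ft_force: [-0.5, 0.2, 0.2]
width: 0.0871
grip_force: 0.0
```

```bash
python3 - <<'E'
from h import *
np.set_printoptions(precision=4,suppress=True)
s=r.read_state(); print(s['time'],s['ee_pos'],s['eef_rot'],s['joint_positions'])
c='wrist'; im,m=shot(c,'w1.png'); print(np.array(m['T']).round(3).tolist(),m['fx'])
for l in ('stand','tall_stick_1','low_stick_1'):
    for d in r.spot_point(l,c)[:5]:
        w=world(m,d['at']); print(c,l,round(d['conf'],2),w,proj(m,w)[0].round())
E
```

```text
2.4 [0.52   0.166  0.2824] [ 0.6437  0.7653 -0.     -0.0002] [-0.7431  0.1258  0.3891  1.5979 -0.0484  1.4275 -0.1777]
[[0.985, -0.167, -0.041, 0.508], [0.172, 0.956, 0.239, 0.231], [-0.001, -0.243, 0.97, 0.444], [0.0, 0.0, 0.0, 1.0]] 301.542494866696
wrist stand 0.87 [ 0.534   0.1589 -0.0025] [326. 171.]
wrist stand 0.61 [0.5416 0.1158 0.0017] [326. 200.]
wrist tall_stick_1 0.9 [0.4292 0.1277 0.001 ] [253. 179.]
wrist tall_stick_1 0.82 [0.5399 0.147  0.0052] [329. 180.]
wrist tall_stick_1 0.63 [0.5387 0.1172 0.0036] [324. 199.]
wrist tall_stick_1 0.3 [0.5417 0.1745 0.003 ] [333. 162.]
wrist low_stick_1 0.82 [0.5341 0.1981 0.0083] [331. 145.]
wrist low_stick_1 0.79 [0.5408 0.1757 0.002 ] [333. 161.]
wrist low_stick_1 0.25 [0.5383 0.1146 0.0041] [324. 200.]
```

View pics/w1.png

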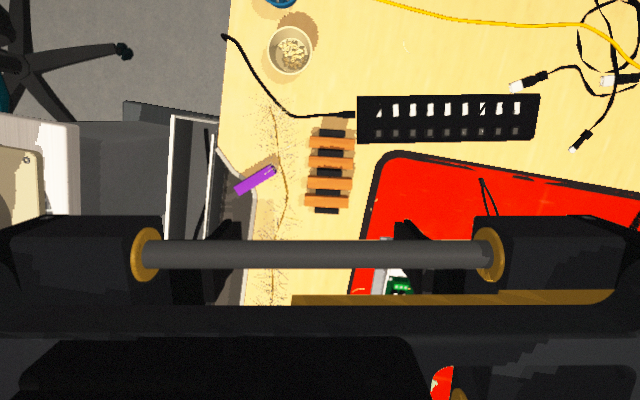

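Wrist picture: the stand is at (330,172) with four sticks at rows 145, 162, 181 and 200. The purple look-alike is at (255,180). Next a close crop to choose the tall ones, and a colour fit of each stick.

```bash
python3 - <<'E'
from h import *
np.set_printoptions(precision=4,suppress=True)
im=cv2.imread('pics/w1.png'); m=r.camera_model('wrist')
c=im[110:230,270:390]; cv2.imwrite('pics/w1c.png',cv2.resize(c,None,fx=5,fy=5,interpolation=cv2.INTER_CUBIC))
hsv=cv2.cvtColor(im,cv2.COLOR_BGR2HSV)
mk=((hsv[...,0]>6)&(hsv[...,0]<19)&(hsv[...,1]>110)&(hsv[...,2]>80)).astype('uint8'); mk[:120]=0;mk[225:]=0;mk[:,:290]=0;mk[:,370:]=0
n,lab,st,ce=cv2.connectedComponentsWithStats(mk)
for i in range(1,n):
    if st[i,4]<150: continue
    ys,xs=np.where(lab==i)
    for z in (.026,.016):
        P=unproj(m,np.stack([xs,ys],1),z)[:,:2]
        (cx,cy),(w,h),a=cv2.minAreaRect((P*1000).astype('float32'))
        u,s,v=np.linalg.svd(P-P.mean(0),full_matrices=False)
        print(i,st[i],z,'rect',np.array([cx,cy,w,h,a]).round(1),'yaw',np.degrees(np.arctan2(v[0,1],v[0,0])),P.mean(0))
E
```

```text
1 [ 304  120   53   95 3034] 0.026 rect [538.1 167.6  66.5 133.5   4.2] yaw -86.18975467491902 [0.5379 0.1691]
1 [ 304  120   53   95 3034] 0.016 rect [538.8 166.1  68.1 136.7   4.2] yaw -86.18975467491902 [0.5386 0.1676]
```

View pics/w1c.png

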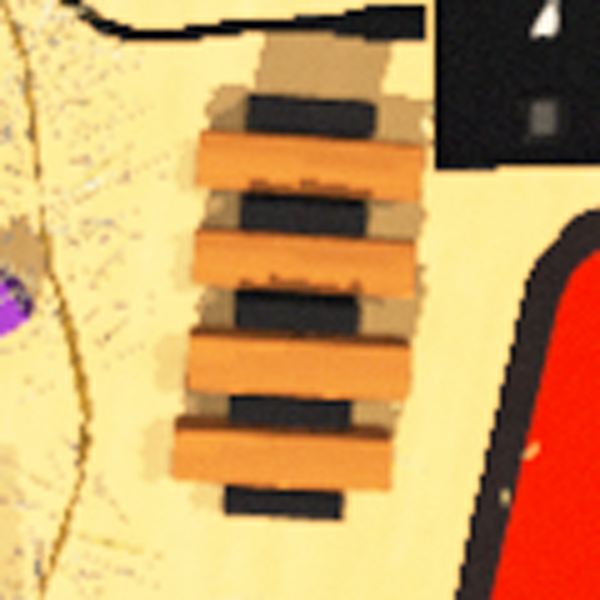

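The crop shows the top two sticks sunk, with the block's lip shading their lower edge at crop (310,187) and (305,285). The bottom two, at crop (298,365) and (283,458), stand clear with a visible side face. Those are the tall ones, as the networks report.

```bash
python3 - <<'E'
from h import *
np.set_printoptions(precision=4,suppress=True)
m=r.camera_model('wrist')
for n,q in (('s3',[(188,392),(408,398),(190,338),(410,345)]),('s4',[(172,478),(390,490),(175,430),(392,437)])):
    P=unproj(m,np.array(q)/5+[270,110],.026)[:,:2]
    for a,b in ((0,1),(2,3)):
        d=P[b]-P[a]; print(n,np.degrees(np.arctan2(d[1],d[0])),np.linalg.norm(d))
    print(P.mean(0),np.linalg.norm(P[0]-P[2]))
print(R.from_quat(r.read_state()['eef_rot']).as_matrix())
im,m=shot('top')
for l in ('tall_stick_1','stand'):
  for d in r.look_for(l,'top')[:4]: print(l,d['conf'],world(m,d['at']))
im=im[:,:,::-1]; cv2.imwrite('pics/t2.png',im)
E
```

```text
s3 8.256755592430874 0.06267977282559174
s3 8.006125907700254 0.06214332426352299
[0.5416 0.1451] 0.01564319393492967
s4 6.579552970803425 0.06312513776969157
s4 7.951861106338451 0.06222915069391562
[0.5416 0.1181] 0.014342877273360487
[[-0.17    0.9854  0.0001]
 [ 0.9854  0.17    0.0001]
 [ 0.0001  0.0001 -1.    ]]
tall_stick_1 0.77 [0.4329 0.1348 0.0176]
tall_stick_1 0.74 [0.5392 0.117  0.0259]
tall_stick_1 0.47 [0.5384 0.15   0.0271]
stand 0.53 [0.5398 0.1328 0.021 ]
```

Request:
arm_command(xyz=[[0.02,-0.048,-0.03],[0.021,-0.048,-0.07],[0.021,-0.048,-0.11],[0.021,-0.048,-0.15],[0.021,-0.048,-0.19],[0.021,-0.048,-0.215],[0.021,-0.048,-0.235],[0.021,-0.048,-0.25],[0.021,-0.048,-0.262],[0.021,-0.048,-0.272],[0.021,-0.048,-0.273],[0.021,-0.048,-0.273]], rot=[[0,0,-0.03],[0,0,-0.03],[0,0,-0.03],[0,0,-0.03],[0,0,-0.03],[0,0,-0.03],[0,0,-0.03],[0,0,-0.03],[0,0,-0.03],[0,0,-0.03],[0,0,-0.03],[0,0,-0.03]], grip=1)

```text
time: 3.75
ee_pos: [0.5417, 0.1168, 0.0096]
eef_rot: [0.656, 0.755, -0.0, 0.0]
ft_force: [0.1, -1.0, 0.7]
width: 0.0871
grip_force: 0.0
```

Request:
arm_command(xyz=[[0,0,0],[0,0,0],[0,0,0],[0,0,0],[0,0,0],[0,0,0],[0,0,0],[0,0,0]], rot=[[0,0,0],[0,0,0],[0,0,0],[0,0,0],[0,0,0],[0,0,0],[0,0,0],[0,0,0]], grip=0.5, squeeze=10)

```text
time: 4.42
ee_pos: [0.5419, 0.1169, 0.01]
eef_rot: [0.656, 0.755, 0.0, 0.0]
ft_force: [-0.5, -0.4, 6.3]
width: 0.0637
grip_force: 10.0
```

Request:
arm_command(xyz=[[0,0,0.01],[0,0,0.03],[0,0,0.06],[0,-0.03,0.07],[0,-0.07,0.07],[0,-0.11,0.07],[0,-0.14,0.07],[0,-0.165,0.06],[0,-0.175,0.035],[0,-0.177,0.01],[0,-0.177,0.001],[0,-0.177,-0.0045],[0,-0.177,-0.0055],[0,-0.177,-0.0055]], rot=[[0,0,0],[0,0,0],[0,0,0],[0,0,0],[0,0,0],[0,0,0],[0,0,0],[0,0,0],[0,0,0],[0,0,0],[0,0,0],[0,0,0],[0,0,0],[0,0,0]])

```text
time: 5.58
ee_pos: [0.5422, -0.0596, 0.0048]
eef_rot: [0.656, 0.755, 0.0, 0.0]
ft_force: [-0.6, -0.4, -0.2]
width: 0.0642
grip_force: 10.0
```

Request:
arm_command(xyz=[[0,0,0],[0,0,0],[0,0,0],[0,0,0],[0,0,0.03],[0,0,0.07],[0,0.04,0.08],[0,0.08,0.08],[0,0.12,0.08],[-0.001,0.16,0.08],[-0.003,0.195,0.08],[-0.003,0.204,0.08],[-0.003,0.204,0.08]], rot=[[0,0,0],[0,0,0],[0,0,0],[0,0,0],[0,0,0],[0,0,0],[0,0,0],[0,0,0],[0,0,0],[0,0,0],[0,0,0],[0,0,0],[0,0,0]], grip=1)

```text
time: 6.67
ee_pos: [0.5381, 0.1479, 0.0841]
eef_rot: [0.654, 0.757, 0.0, -0.0]
ft_force: [-0.6, -0.1, 0.6]
width: 0.0872
grip_force: 0.0
```

Request:
arm_command(xyz=[[0,0,-0.02],[0,0,-0.045],[0,0,-0.06],[0,0,-0.07],[0,0,-0.075],[0,0,-0.075]], rot=[[0,0,0],[0,0,0],[0,0,0],[0,0,0],[0,0,0],[0,0,0]])

```text
time: 7.17
ee_pos: [0.5384, 0.1427, 0.0085]
eef_rot: [0.656, 0.754, -0.001, -0.0]
ft_force: [-0.5, -0.8, 0.6]
width: 0.0872
grip_force: 0.0
```

Request:
arm_command(xyz=[[0,0,0],[0,0,0],[0,0,0],[0,0,0],[0,0,0],[0,0,0],[0,0,0]], rot=[[0,0,0],[0,0,0],[0,0,0],[0,0,0],[0,0,0],[0,0,0],[0,0,0]], grip=0.5, squeeze=10)

```text
time: 7.75
ee_pos: [0.5391, 0.144, 0.0097]
eef_rot: [0.656, 0.755, 0.0, 0.0]
ft_force: [0.1, 0.1, 6.0]
width: 0.0637
grip_force: 10.0
```

Request:
arm_command(xyz=[[0,0,0.01],[0,0,0.03],[0,0,0.06],[0,-0.03,0.07],[0,-0.07,0.07],[0,-0.1,0.06],[0,-0.112,0.035],[0,-0.114,0.01],[0,-0.114,0.001],[0,-0.114,-0.004],[0,-0.114,-0.005],[0,-0.114,-0.005]], rot=[[0,0,0],[0,0,0],[0,0,0],[0,0,0],[0,0,0],[0,0,0],[0,0,0],[0,0,0],[0,0,0],[0,0,0],[0,0,0],[0,0,0]])

```text
time: 8.75
ee_pos: [0.5392, 0.0306, 0.0048]
eef_rot: [0.655, 0.755, 0.0, 0.0]
ft_force: [-0.0, 0.3, 0.2]
width: 0.0639
grip_force: 10.0
```

Request:
arm_command(xyz=[[0,0,0],[0,0,0],[0,0,0],[0,0,0],[0,0,0.03],[0,0,0.07],[0,0,0.11],[0,-0.02,0.15],[0,-0.04,0.19],[0.02,-0.05,0.22],[0.04,-0.05,0.22],[0.04,-0.05,0.22],[0.04,-0.05,0.22],[0.04,-0.05,0.22],[0.04,-0.05,0.22],[0.04,-0.05,0.22],[0.04,-0.05,0.22],[0.04,-0.05,0.22],[0.04,-0.05,0.22],[0.04,-0.05,0.22]], rot=[[0,0,0],[0,0,0],[0,0,0],[0,0,0],[0,0,0],[0,0,0],[0,0,-0.1],[0,0,-0.22],[0,0,-0.34],[0,0,-0.46],[0,0,-0.58],[0,0,-0.7],[0,0,-0.82],[0,0,-0.94],[0,0,-1.06],[0,0,-1.18],[0,0,-1.3],[0,0,-1.42],[0,0,-1.54],[0,0,-1.57]], grip=1)

```text
time: 10.42
ee_pos: [0.5786, -0.0201, 0.2243]
eef_rot: [0.998, 0.067, 0.0, -0.0]
ft_force: [-0.0, -0.1, 0.7]
width: 0.0867
grip_force: 0.0
```

```bash
python3 - <<'E'
from h import *
np.set_printoptions(precision=4,suppress=True)
s=r.read_state(); print(s['time'],s['ee_pos'],s['eef_rot'],s['joint_positions'])
im,m=shot('wrist','w2.png'); T=np.array(m['T']); np.save('w2T.npy',T); print(T.round(3).tolist())
for l in ('nest','lower_module'):
    for d in r.spot_point(l,'wrist')[:2]:
        w=world(m,d['at']); print('w',l,round(d['conf'],2),w,proj(m,w)[0].round())
im,m=shot('top','t3.png')
for l in ('nest','lower_module','tall_stick_1'):
    for d in r.spot_point(l,'top')[:4]:
        w=world(m,d['at']); print('t',l,round(d['conf'],2),w,proj(m,w)[0].round())
E
```

```text
10.4167 [ 0.5786 -0.0201  0.2243] [ 0.9978  0.0667  0.0001 -0.    ] [-0.6562  0.2682  0.7386  1.6193 -0.1851  1.3257 -1.3277]
[[0.134, 0.961, 0.242, 0.644], [-0.991, 0.13, 0.032, -0.012], [-0.001, -0.244, 0.97, 0.386], [0.0, 0.0, 0.0, 1.0]]
w nest 0.34 [0.537  0.0313 0.0009] [274. 196.]
w lower_module 0.85 [ 0.6895 -0.0258  0.0084] [334.  80.]
w lower_module 0.58 [ 0.6986 -0.2957 -0.0032] [549. 105.]
t tall_stick_1 0.62 [0.4363 0.1311 0.0023] [273. 257.]
t tall_stick_1 0.4 [0.5377 0.2016 0.0033] [244. 216.]
```

View pics/w2.png

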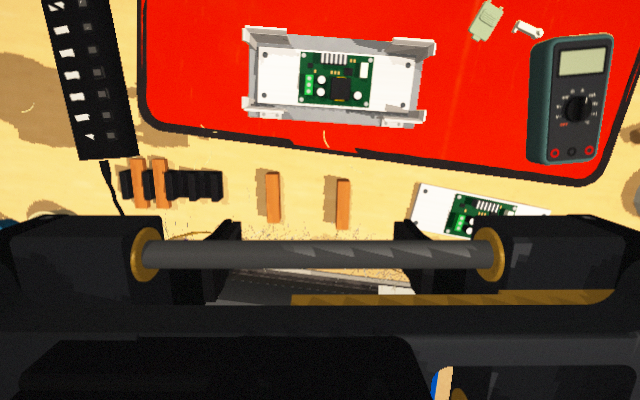

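The wrist picture shows both sticks standing on the desk at (273,197) and (343,204), and the nest with the lower module at (334,80). The low sticks are still in the stand at (138,182) and (160,182). Next, a crop of the nest for exact corners.

```bash
python3 - <<'E'
import cv2
i=cv2.imread('pics/w2.png')[15:135,235:445]; cv2.imwrite('pics/w2c.png',cv2.resize(i,None,fx=3.8,fy=3.8,interpolation=cv2.INTER_CUBIC))
E
```

```text
(no output)
```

View pics/w2c.png

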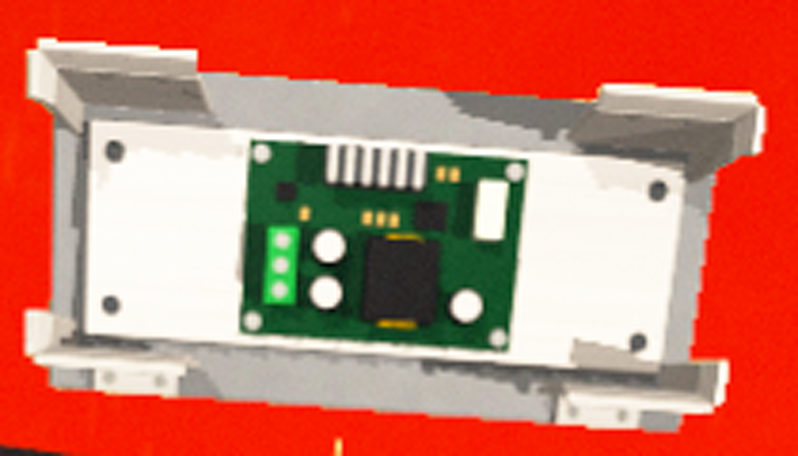

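```bash
cat > fit.py <<'E'
from h import *
from scipy.optimize import least_squares
np.set_printoptions(precision=4,suppress=True)
def fit(m,uv,mod,x0):
    mod=np.array(mod,float)
    def tr(p):
        c,s=np.cos(p[2]),np.sin(p[2]); return np.c_[p[0]+c*mod[:,0]-s*mod[:,1],p[1]+s*mod[:,0]+c*mod[:,1],mod[:,2]]
    f=least_squares(lambda p:(proj(m,tr(p))-uv).ravel(),x0,x_scale=[.01,.01,.1]); return f.x,f.fun.reshape(-1,2)
E
python3 - <<'E'
from fit import *
m=r.camera_model('wrist'); m['T']=np.load('w2T.npy')
C=lambda q:np.array(q,float)/3.8+[235,15]
# module/nest x axis taken along -y world (image right), y along +x world (image up)
x0=[.69,-.025,-1.6]
p,e=fit(m,C([(88,122),(78,333),(684,162),(660,368)]),[(-.09,.031,.015),(-.09,-.031,.015),(.09,.031,.015),(.09,-.031,.015)],x0); print('lower',p,'\n',e)
for h in (0.017,.019):
    p2,e2=fit(m,C([(250,140),(527,160),(515,352),(241,335)]),[(-.042,.028,h),(.042,.028,h),(.042,-.028,h),(-.042,-.028,h)],x0); print('board',p2,abs(e2).max())
p,e=fit(m,C([(50,385),(680,430)]),[(-.102,-.048,.008),(.102,-.048,.008)],x0); print('nest base',p,'\n',e)
for n,q,z in (('back',[(197,50),(603,85)],.053),('front',[(186,365),(558,395)],.053),('front base',[(50,385),(680,430)],.008)):
    print(n,unproj(m,C(q),z),unproj(m,C(q),z).mean(0))
# sticks by colour
im=cv2.imread('pics/w2.png'); hsv=cv2.cvtColor(im,cv2.COLOR_BGR2HSV)
mk=((hsv[...,0]>4)&(hsv[...,0]<19)&(hsv[...,1]>140)&(hsv[...,2]>80)).astype('uint8'); mk[:165]=0;mk[235:]=0;mk[:,:255]=0;mk[:,365:]=0
n,lab,st,ce=cv2.connectedComponentsWithStats(mk)
for i in range(1,n):
    if st[i,4]<150: continue
    ys,xs=np.where(lab==i); P=unproj(m,np.stack([xs,ys],1),.02)[:,:2]
    u,s,v=np.linalg.svd(P-P.mean(0),full_matrices=False); print(st[i],cv2.minAreaRect((P*1000).astype('float32')),np.degrees(np.arctan2(v[0,1],v[0,0])),P.mean(0))
E
```

```text
lower [ 0.6887 -0.0258 -1.4973] 
 [[-0.8168 -0.7689]
 [ 1.0751  0.6254]
 [ 0.3134 -0.7982]
 [-0.552   1.0534]]
board [ 0.6886 -0.0271 -1.4937] 0.923390456091056
board [ 0.6884 -0.0271 -1.4937] 1.1385445388507378
nest base [ 0.6893 -0.0262 -1.5056] 
 [[-0.4081 -0.0056]
 [ 0.4121  0.0591]]
back [[ 0.7266  0.0304  0.053 ]
 [ 0.7327 -0.0773  0.053 ]] [ 0.7297 -0.0234  0.053 ]
front [[ 0.6464  0.0246  0.053 ]
 [ 0.6523 -0.0802  0.053 ]] [ 0.6493 -0.0278  0.053 ]
front base [[ 0.6348  0.072   0.008 ]
 [ 0.648  -0.1306  0.008 ]] [ 0.6414 -0.0293  0.008 ]
[ 255  168   27   56 1066] ((541.6142578125, 36.69094467163086), (71.17449188232422, 31.024112701416016), 7.594046592712402) -165.44542623003906 [0.5449 0.035 ]
[ 323  175   28   55 1125] ((544.6752319335938, -49.20542907714844), (70.516845703125, 33.434288024902344), 6.91621732711792) -167.23278826450567 [ 0.5466 -0.0508]
```

```bash
python3 - <<'E'
from fit import *
m=r.camera_model('wrist'); m['T']=np.load('w2T.npy')
im=cv2.imread('pics/w2.png'); hsv=cv2.cvtColor(im,cv2.COLOR_BGR2HSV)
for (x,y) in ((273,197),(278,197),(268,197),(343,204),(350,204)): print((x,y),hsv[y,x-6:x+8].tolist()[::2])
for v in (200,215):
  mk=((hsv[...,0]>4)&(hsv[...,0]<16)&(hsv[...,1]>150)&(hsv[...,2]>v)).astype('uint8'); mk[:165]=0;mk[235:]=0;mk[:,:255]=0;mk[:,365:]=0
  n,lab,st,ce=cv2.connectedComponentsWithStats(mk)
  for i in range(1,n):
    if st[i,4]<100: continue
    ys,xs=np.where(lab==i); P=unproj(m,np.stack([xs,ys],1),.02)[:,:2]
    u,s,vv=np.linalg.svd(P-P.mean(0),full_matrices=False); print(v,st[i],cv2.minAreaRect((P*1000).astype('float32')),np.degrees(np.arctan2(vv[0,1],vv[0,0])),P.mean(0))
E
```

```text
(273, 197) [[14, 196, 235], [14, 197, 232], [14, 198, 233], [14, 197, 237], [15, 192, 239], [15, 193, 237], [12, 198, 138]]
(278, 197) [[14, 195, 235], [15, 194, 238], [15, 196, 236], [14, 198, 221], [16, 155, 197], [20, 125, 242], [22, 120, 247]]
(268, 197) [[17, 140, 195], [18, 140, 190], [14, 184, 201], [14, 199, 231], [14, 194, 234], [14, 195, 235], [15, 194, 238]]
(343, 204) [[13, 197, 192], [14, 200, 231], [14, 198, 233], [14, 190, 237], [15, 191, 239], [15, 198, 237], [17, 160, 240]]
(350, 204) [[14, 194, 237], [14, 190, 240], [15, 193, 238], [20, 129, 241], [23, 121, 248], [24, 115, 252], [24, 117, 251]]
200 [265 175  16  48 606] ((538.6027221679688, 31.661291122436523), (61.515533447265625, 17.043758392333984), 9.378907203674316) -171.9103655466785 [0.5393 0.0316]
200 [336 181  14  49 539] ((542.2467041015625, -57.90052032470703), (63.17744064331055, 14.874253273010254), 6.181211471557617) -173.39179370770142 [ 0.543  -0.0578]
215 [266 175  14  48 568] ((538.6303100585938, 31.336950302124023), (61.135719299316406, 15.400126457214355), 7.698657035827637) -172.29092718904593 [0.5393 0.0313]
215 [336 182  14  48 534] ((541.6293334960938, -58.01780319213867), (61.91689682006836, 14.805450439453125), 6.129140377044678) -173.36945972366354 [ 0.5429 -0.0578]
```

Request:
arm_command(xyz=[[-0.02,0.025,-0.02],[-0.0396,0.0514,-0.05],[-0.0396,0.0514,-0.09],[-0.0396,0.0514,-0.13],[-0.0396,0.0514,-0.16],[-0.0396,0.0514,-0.18],[-0.0396,0.0514,-0.195],[-0.0396,0.0514,-0.207],[-0.0396,0.0514,-0.215],[-0.0396,0.0514,-0.218],[-0.0396,0.0514,-0.218],[-0.0396,0.0514,-0.218]], rot=[[0,0,0],[0,0,0],[0,0,0],[0,0,0],[0,0,0],[0,0,0],[0,0,0],[0,0,0],[0,0,0],[0,0,0],[0,0,0],[0,0,0]], grip=0.38)

```text
time: 11.77
ee_pos: [0.5396, 0.0312, 0.0068]
eef_rot: [0.998, 0.07, 0.001, -0.0]
ft_force: [-0.9, 0.6, -0.1]
width: 0.0333
grip_force: 0.0
```

Request:
arm_command(xyz=[[0,0,0],[0,0,0],[0,0,0],[0,0,0],[0,0,0],[0,0,0]], rot=[[0,0,0],[0,0,0],[0,0,0],[0,0,0],[0,0,0],[0,0,0]], grip=0.05, squeeze=10)

```text
time: 12.27
ee_pos: [0.5393, 0.0313, 0.0065]
eef_rot: [0.998, 0.07, 0.0, -0.0]
ft_force: [-1.5, 0.8, 5.5]
width: 0.0158
grip_force: 10.0
```

Request:
arm_command(xyz=[[0,0,0.02],[0,0,0.06],[0.02,0,0.08],[0.06,0.004,0.08],[0.1,0.007,0.08],[0.13,0.009,0.08],[0.144,0.0092,0.08],[0.1443,0.0092,0.075],[0.1443,0.0092,0.07],[0.1443,0.0092,0.07]], rot=[[0,0,0],[0,0,0],[0,0,-0.03],[0,0,-0.06],[0,0,-0.067],[0,0,-0.067],[0,0,-0.067],[0,0,-0.067],[0,0,-0.067],[0,0,-0.067]])

```text
time: 13.1
ee_pos: [0.6817, 0.0401, 0.0743]
eef_rot: [0.999, 0.037, -0.001, 0.0]
ft_force: [-0.5, -0.2, -1.4]
width: 0.0156
grip_force: 10.0
```

Request:
arm_command(xyz=[[0,0,0],[0,0,-0.01],[0,0,-0.02],[0,0,-0.03],[0,0,-0.038],[0,0,-0.044],[0,0,-0.049],[0,0,-0.052],[0,0,-0.054],[0,0,-0.0545],[0,0,-0.0545],[0,0,-0.0545]], rot=[[0,0,0],[0,0,0],[0,0,0],[0,0,0],[0,0,0],[0,0,0],[0,0,0],[0,0,0],[0,0,0],[0,0,0],[0,0,0],[0,0,0]])

```text
time: 14.1
ee_pos: [0.6836, 0.0404, 0.0219]
eef_rot: [0.999, 0.037, 0.0, 0.0]
ft_force: [-0.4, -0.4, -0.3]
width: 0.0158
grip_force: 10.0
```

Request:
arm_command(xyz=[[0,0,-0.0005],[0,0,-0.0005],[0,0,-0.0005],[0,0,-0.0005],[0,0,0.01],[0,0,0.04],[0,0,0.08],[-0.03,-0.01,0.11],[-0.07,-0.03,0.14],[-0.1,-0.05,0.17],[-0.105,-0.06,0.2],[-0.105,-0.06,0.2],[-0.105,-0.06,0.2]], rot=[[0,0,0],[0,0,0],[0,0,0],[0,0,0],[0,0,0],[0,0,0],[0,0,0],[0,0,0],[0,0,0],[0,0,0],[0,0,0.05],[0,0,0.05],[0,0,0.05]], grip=0.28)

```text
time: 15.18
ee_pos: [0.5789, -0.0214, 0.2256]
eef_rot: [0.998, 0.061, 0.003, -0.001]
ft_force: [-0.1, -0.0, -0.3]
width: 0.0247
grip_force: 0.0
```

```bash
python3 - <<'E'
from fit import *
s=r.read_state(); print(s['time'],s['ee_pos'],s['eef_rot'])
im,m=shot('wrist','w3.png'); T=np.array(m['T']); np.save('w3T.npy',T)
im=im[:,:,::-1]
u=proj(m,[[.69,-.026,.02],[.542,-.058,.02]]).astype(int); print(u)
hsv=cv2.cvtColor(np.ascontiguousarray(im),cv2.COLOR_BGR2HSV)
mk=((hsv[...,0]>4)&(hsv[...,0]<16)&(hsv[...,1]>150)&(hsv[...,2]>215)).astype('uint8'); mk[235:]=0
n,lab,st,ce=cv2.connectedComponentsWithStats(mk)
for i in range(1,n):
    if st[i,4]<150: continue
    ys,xs=np.where(lab==i)
    for z in (.02,.035):
        P=unproj(m,np.stack([xs,ys],1),z)[:,:2]; uu,s_,vv=np.linalg.svd(P-P.mean(0),full_matrices=False); print(z,st[i],np.degrees(np.arctan2(vv[0,1],vv[0,0])),P.mean(0),cv2.minAreaRect((P*1000).astype('float32'))[:2])
y,x=max(u[0,1]-70,0),u[0,0]-110
cv2.imwrite('pics/w3c.png',cv2.resize(im[y:y+150,x:x+210],None,fx=3.8,fy=3.8,interpolation=cv2.INTER_CUBIC)); print(x,y)
E
```

```text
15.1833 [ 0.5789 -0.0214  0.2256] [ 0.9982  0.0605  0.003  -0.0009]
[[333  80]
 [342 206]]
0.02 [446   0  37 126 488] 179.68877243935634 [ 0.7319 -0.1667] ((724.2003173828125, -170.6836700439453), (135.10386657714844, 15.508625030517578))
0.035 [446   0  37 126 488] 179.68877243935634 [ 0.7283 -0.1605] ((720.900146484375, -164.2888946533203), (129.59063720703125, 14.87575626373291))
0.02 [267  47  14  61 796] -175.08007651424575 [0.6854 0.0426] ((684.1980590820312, 42.24766159057617), (65.18231964111328, 14.918548583984375))
0.035 [267  47  14  61 796] -175.08007651424575 [0.6837 0.0403] ((682.5302734375, 39.95325469970703), (62.522377014160156, 14.309768676757812))
0.02 [130 163  18  48 445] -174.39479035107956 [0.536  0.1998] ((535.450439453125, 199.0762481689453), (60.453392028808594, 15.06378173828125))
0.035 [130 163  18  48 445] -174.39479035107956 [0.5404 0.1911] ((539.8526000976562, 190.38211059570312), (57.9864387512207, 14.449074745178223))
0.02 [152 163  17  48 490] -174.21900156660863 [0.5395 0.1727] ((538.8102416992188, 171.83636474609375), (60.40857696533203, 14.886186599731445))
0.035 [152 163  17  48 490] -174.2190015666086 [0.5438 0.1651] ((543.0753784179688, 164.25379943847656), (57.94337463378906, 14.27871322631836))
0.02 [336 182  13  47 433] -174.15144787976936 [ 0.547  -0.0566] ((542.867431640625, -57.39719009399414), (60.64710235595703, 14.083314895629883))
0.035 [336 182  13  47 433] -174.15144787976936 [ 0.5509 -0.0548] ((546.9669799804688, -55.625343322753906), (58.17231750488281, 13.508610725402832))
223 10
```

View pics/w3c.png

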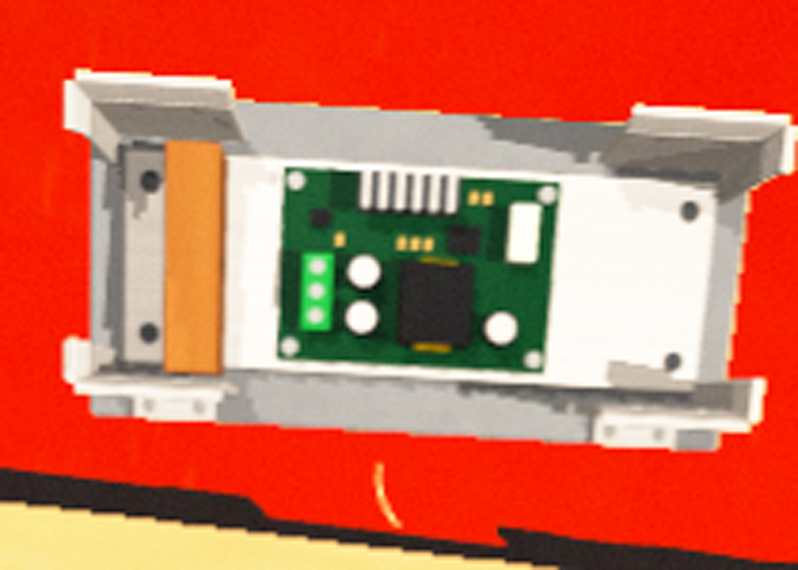

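Stick A lies flat across the left bare end, at crop (193,257), between the angles and off the board. Now stick B.

Request:
arm_command(xyz=[[-0.0366,-0.0385,-0.04],[-0.0366,-0.0385,-0.08],[-0.0366,-0.0385,-0.12],[-0.0366,-0.0385,-0.15],[-0.0366,-0.0385,-0.17],[-0.0366,-0.0385,-0.18],[-0.0366,-0.0385,-0.18],[-0.0366,-0.0385,-0.18]], rot=[[0,0,0],[0,0,0],[0,0,0],[0,0,0],[0,0,0],[0,0,0],[0,0,0],[0,0,0]], grip=0.38)

```text
time: 15.9
ee_pos: [0.5421, -0.058, 0.0417]
eef_rot: [0.998, 0.062, -0.0, 0.0]
ft_force: [-0.2, -1.2, 0.6]
width: 0.0334
grip_force: 0.0
```

Request:
arm_command(xyz=[[0,0,-0.015],[0,0,-0.027],[0,0,-0.035],[0,0,-0.035],[0,0,-0.035]], rot=[[0,0,0],[0,0,0],[0,0,0],[0,0,0],[0,0,0]])

```text
time: 16.32
ee_pos: [0.5418, -0.0581, 0.0068]
eef_rot: [0.998, 0.062, -0.0, 0.0]
ft_force: [0.3, 0.9, 0.4]
width: 0.0332
grip_force: 0.0
```

Request:
arm_command(xyz=[[0,0,0],[0,0,0],[0,0,0],[0,0,0],[0,0,0],[0,0,0]], rot=[[0,0,0],[0,0,0],[0,0,0],[0,0,0],[0,0,0],[0,0,0]], grip=0.05, squeeze=10)

```text
time: 16.82
ee_pos: [0.5421, -0.0581, 0.007]
eef_rot: [0.998, 0.062, 0.0, -0.0]
ft_force: [-0.9, -0.2, 5.2]
width: 0.016
grip_force: 10.0
```

Request:
arm_command(xyz=[[0,0,0.02],[0,0,0.06],[0.02,-0.01,0.08],[0.06,-0.02,0.08],[0.1,-0.03,0.08],[0.135,-0.035,0.08],[0.151,-0.035,0.08],[0.1515,-0.035,0.075],[0.1515,-0.035,0.07],[0.1515,-0.035,0.07],[0.1515,-0.035,0.07]], rot=[[0,0,0],[0,0,0],[0,0,-0.03],[0,0,-0.052],[0,0,-0.052],[0,0,-0.052],[0,0,-0.052],[0,0,-0.052],[0,0,-0.052],[0,0,-0.052],[0,0,-0.052]])

```text
time: 17.73
ee_pos: [0.692, -0.093, 0.0761]
eef_rot: [0.999, 0.036, -0.001, -0.0]
ft_force: [0.8, -0.6, -0.1]
width: 0.0159
grip_force: 10.0
```

Request:
arm_command(xyz=[[0,0,0],[0,0,-0.01],[0,0,-0.02],[0,0,-0.03],[0,0,-0.038],[0,0,-0.044],[0,0,-0.049],[0,0,-0.052],[0,0,-0.054],[0,0,-0.0545],[0,0,-0.0545],[0,0,-0.0545]], rot=[[0,0,0],[0,0,0],[0,0,0],[0,0,0],[0,0,0],[0,0,0],[0,0,0],[0,0,0],[0,0,0],[0,0,0],[0,0,0],[0,0,0]])

```text
time: 18.73
ee_pos: [0.6935, -0.0932, 0.0223]
eef_rot: [0.999, 0.036, 0.0, 0.0]
ft_force: [0.3, 0.5, -0.5]
width: 0.0157
grip_force: 10.0
```

Request:
arm_command(xyz=[[0,0,-0.0007],[0,0,-0.0007],[0,0,-0.0007],[0,0,-0.0007],[0,0,0.01],[0,0,0.04],[0,0,0.08],[-0.03,0.01,0.11],[-0.07,0.03,0.14],[-0.1,0.05,0.17],[-0.115,0.05,0.2],[-0.115,0.05,0.2],[-0.115,0.05,0.2],[-0.115,0.05,0.2]], rot=[[0,0,0],[0,0,0],[0,0,0],[0,0,0],[0,0,0],[0,0,0],[0,0,0],[0,0,0],[0,0,0],[0,0,0],[0,0,0],[0,0,0],[0,0,0],[0,0,0]], grip=0.28)

```text
time: 19.9
ee_pos: [0.5786, -0.0429, 0.2228]
eef_rot: [0.999, 0.036, 0.001, -0.0]
ft_force: [0.4, 0.0, -0.8]
width: 0.0243
grip_force: 0.0
```

```bash
python3 - <<'E'
from fit import *
im,m=shot('wrist','w4.png'); T=np.array(m['T']); np.save('w4T.npy',T)
im=np.ascontiguousarray(im[:,:,::-1])
u=proj(m,[[.69,-.026,.02]]).astype(int)
hsv=cv2.cvtColor(im,cv2.COLOR_BGR2HSV)
mk=((hsv[...,0]>4)&(hsv[...,0]<16)&(hsv[...,1]>150)&(hsv[...,2]>205)).astype('uint8'); mk[140:]=0
n,lab,st,ce=cv2.connectedComponentsWithStats(mk)
for i in range(1,n):
    if st[i,4]<150: continue
    ys,xs=np.where(lab==i)
    P=unproj(m,np.stack([xs,ys],1),.035)[:,:2]; uu,s_,vv=np.linalg.svd(P-P.mean(0),full_matrices=False); print(st[i],np.degrees(np.arctan2(vv[0,1],vv[0,0])),P.mean(0),cv2.minAreaRect((P*1000).astype('float32'))[:2])
y,x=max(u[0,1]-70,0),u[0,0]-110
cv2.imwrite('pics/w4c.png',cv2.resize(im[y:y+150,x:x+210],None,fx=3.8,fy=3.8,interpolation=cv2.INTER_CUBIC)); print(x,y)
E
```

```text
[241  46  17  62 856] -175.44229337037265 [0.6832 0.0396] ((682.4452514648438, 39.66245651245117), (62.786190032958984, 15.403420448303223))
[364  46  15  61 797] -175.53041393471347 [ 0.6935 -0.093 ] ((692.6651000976562, -93.0613784790039), (61.62466812133789, 14.356578826904297))
[428  53  12  55 192] -179.58329648467182 [ 0.6945 -0.1621] ((693.8726806640625, -162.28372192382812), (56.031646728515625, 5.759730339050293))
199 6
```

View pics/w4c.png

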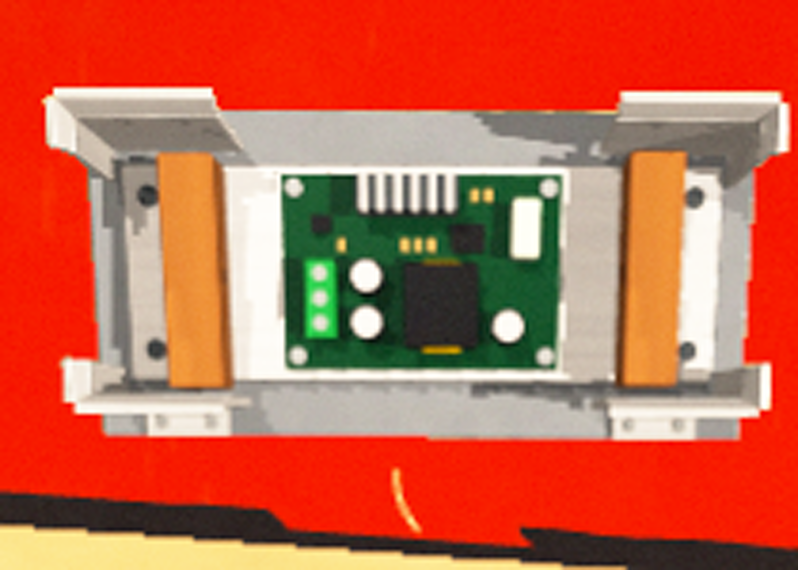

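Request:
arm_command(xyz=[[-0.03,-0.03,0],[-0.06,-0.06,0],[-0.09,-0.09,0],[-0.12,-0.12,0],[-0.125,-0.15,0],[-0.125,-0.18,0.01],[-0.125,-0.19,0.01],[-0.125,-0.19,0.01],[-0.125,-0.19,0.01],[-0.125,-0.19,0.01],[-0.125,-0.19,0.01]], rot=[[0,0,0],[0,0,0],[0,0,0],[0,0,0],[0,0,0],[0,0,0],[0,0,0],[0,0,0],[0,0,0],[0,0,0],[0,0,0]], grip=1)

```text
time: 20.87
ee_pos: [0.4534, -0.2319, 0.2314]
eef_rot: [0.999, 0.037, -0.001, 0.0]
ft_force: [0.7, -0.1, -0.8]
width: 0.0847
grip_force: 0.0
```

```bash
python3 - <<'E'
from fit import *
s=r.read_state(); print(s['time'],s['ee_pos'],s['eef_rot'],s['joint_positions'])
im,m=shot('wrist','w5.png'); T=np.array(m['T']); np.save('w5T.npy',T)
im=np.ascontiguousarray(im[:,:,::-1])
for d in r.spot_point('upper_module','wrist')[:2]: print(d['conf'],world(m,d['at']))
u=proj(m,[[.545,-.237,.007]]).astype(int)
y,x=max(u[0,1]-75,0),u[0,0]-120
cv2.imwrite('pics/w5c.png',cv2.resize(im[y:y+150,x:x+240],None,fx=3.3,fy=3.3,interpolation=cv2.INTER_CUBIC)); print(x,y)
E
```

```text
20.8667 [ 0.4534 -0.2319  0.2314] [ 0.9993  0.0368 -0.0007  0.    ] [-0.525   0.0679  0.9625  1.7877 -0.0568  1.3167 -1.0465]
0.83 [ 0.5476 -0.2445  0.0019]
206 21
```

View pics/w5c.png

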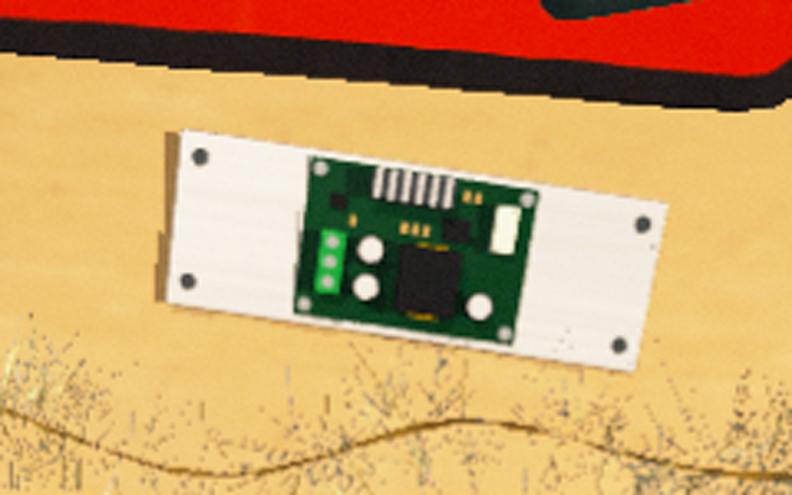

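```bash
python3 - <<'E'
from fit import *
m=r.camera_model('wrist')
m['T']=np.load('w4T.npy'); C=lambda q:np.array(q,float)/3.8+[199,6]
print('nest base',fit(m,C([(103,437),(738,440)]),[(-.102,-.048,.008),(.102,-.048,.008)],[.69,-.025,-1.5])[0])
for n,q,z in (('back leg',[(215,90),(620,93)],.053),('back corners',[(53,88),(785,95)],.053),('front corners',[(65,360),(770,362)],.053)):
    P=unproj(m,C(q),z); d=P[1]-P[0]; print(n,P.mean(0),np.linalg.norm(d),np.arctan2(d[1],d[0]))
h=.017
print('board',fit(m,C([(280,172),(566,170),(560,371),(286,370)]),[(-.042,.028,h),(.042,.028,h),(.042,-.028,h),(-.042,-.028,h)],[.69,-.025,-1.5])[0])
print('lower',fit(m,C([(118,165),(722,168),(714,384),(128,386)]),[(-.09,.031,.015),(.09,.031,.015),(.09,-.031,.015),(-.09,-.031,.015)],[.69,-.025,-1.5]))
m['T']=np.load('w5T.npy'); C=lambda q:np.array(q,float)/3.3+[206,21]
p,e=fit(m,C([(180,130),(166,302),(667,204),(634,370)]),[(-.09,.031,.007),(-.09,-.031,.007),(.09,.031,.007),(.09,-.031,.007)],[.54,-.237,-1.6]); print('upper',p,'\n',e)
print('board',fit(m,C([(307,156),(538,190),(514,345),(295,312)]),[(-.042,.028,.009),(.042,.028,.009),(.042,-.028,.009),(-.042,-.028,.009)],[.54,-.237,-1.6])[0])
E
```

```text
nest base [ 0.688  -0.0259 -1.5023]
back leg [ 0.7293 -0.0235  0.053 ] 0.10664740195102312 -1.5049737198529147
back corners [ 0.7294 -0.0239  0.053 ] 0.1928731843835398 -1.5069282516428497
front corners [ 0.6614 -0.028   0.053 ] 0.19556528606920492 -1.5005412587965088
board [ 0.689  -0.0269 -1.498 ]
lower (array([ 0.6877, -0.0261, -1.4989]), array([[-0.047 ,  0.6072],
       [ 0.0703, -0.0471],
       [-0.838 ,  0.0027],
       [ 0.816 , -0.6988]]))
upper [ 0.5441 -0.2426 -1.6364] 
 [[-0.1592 -0.591 ]
 [-0.6782  0.6593]
 [ 0.6319 -0.6068]
 [ 0.2011  0.7359]]
board [ 0.5444 -0.2425 -1.6281]
```

Both sticks lie straight across at crop (193,270) and (657,270). The loose module's plate corners are (180,130), (166,302), (667,204) and (634,370), components up. Turning the tool to take it across its width.

Request:
arm_command(xyz=[[0.01,0,0],[0.03,0,0],[0.05,0,0],[0.07,-0.005,0],[0.09,-0.0105,0],[0.0907,-0.0105,-0.01],[0.0907,-0.0105,-0.03],[0.0907,-0.0105,-0.05],[0.0907,-0.0105,-0.07],[0.0907,-0.0105,-0.09],[0.0907,-0.0105,-0.11],[0.0907,-0.0105,-0.13],[0.0907,-0.0105,-0.15],[0.0907,-0.0105,-0.16],[0.0907,-0.0105,-0.17],[0.0907,-0.0105,-0.17],[0.0907,-0.0105,-0.17]], rot=[[0,0,0.12],[0,0,0.24],[0,0,0.36],[0,0,0.48],[0,0,0.6],[0,0,0.72],[0,0,0.84],[0,0,0.96],[0,0,1.08],[0,0,1.2],[0,0,1.32],[0,0,1.4],[0,0,1.435],[0,0,1.435],[0,0,1.435],[0,0,1.435],[0,0,1.435]], grip=0.88)

```text
time: 22.38
ee_pos: [0.5441, -0.2435, 0.0624]
eef_rot: [0.73, 0.684, -0.0, 0.0]
ft_force: [-0.1, 0.5, -0.6]
width: 0.077
grip_force: 0.0
```

Request:
arm_command(xyz=[[0,0.001,-0.02],[0,0.001,-0.04],[0,0.001,-0.052],[0,0.001,-0.058],[0,0.001,-0.06],[0,0.001,-0.06],[0,0.001,-0.06]], rot=[[0,0,0],[0,0,0],[0,0,0],[0,0,0],[0,0,0],[0,0,0],[0,0,0]])

```text
time: 22.97
ee_pos: [0.5446, -0.243, 0.0031]
eef_rot: [0.729, 0.684, 0.0, 0.001]
ft_force: [-0.3, 1.0, 0.3]
width: 0.0767
grip_force: 0.0
```

Request:
arm_command(xyz=[[0,0,0],[0,0,0],[0,0,0],[0,0,0],[0,0,0],[0,0,0],[0,0,0],[0,0,0]], rot=[[0,0,0],[0,0,0],[0,0,0],[0,0,0],[0,0,0],[0,0,0],[0,0,0],[0,0,0]], grip=0.6, squeeze=25)

```text
time: 23.63
ee_pos: [0.5444, -0.2427, 0.0026]
eef_rot: [0.729, 0.684, 0.0, 0.0]
ft_force: [0.1, 0.4, 5.8]
width: 0.0612
grip_force: 25.0
```

Request:
arm_command(xyz=[[0,0,0.005],[0,0,0.015],[0,0,0.035],[0,0,0.06],[0,0.01,0.09],[0.01,0.03,0.1],[0.03,0.06,0.1],[0.05,0.09,0.1],[0.07,0.12,0.1],[0.095,0.15,0.1],[0.12,0.18,0.1],[0.135,0.2,0.1],[0.1415,0.211,0.095],[0.1443,0.2165,0.085],[0.1443,0.2165,0.08],[0.1443,0.2165,0.08],[0.1443,0.2165,0.08],[0.1443,0.2165,0.08]], rot=[[0,0,0],[0,0,0],[0,0,0],[0,0,0],[0,0,0],[0,0,0.02],[0,0,0.05],[0,0,0.08],[0,0,0.11],[0,0,0.125],[0,0,0.133],[0,0,0.133],[0,0,0.133],[0,0,0.133],[0,0,0.133],[0,0,0.133],[0,0,0.133],[0,0,0.133]])

```text
time: 25.13
ee_pos: [0.6877, -0.0282, 0.0825]
eef_rot: [0.683, 0.73, -0.0, 0.0]
ft_force: [0.3, -0.2, -1.2]
width: 0.0612
grip_force: 25.0
```

```bash
python3 - <<'E'
from fit import *
s=r.read_state(); print(s['time'],s['ee_pos'],s['eef_rot'],s['width'])
im,m=shot('wrist','w6.png'); T=np.array(m['T']); np.save('w6T.npy',T)
im=np.ascontiguousarray(im[:,:,::-1])
p=s['ee_pos']; a=-1.501; c,q=np.cos(a),np.sin(a)
M=np.array([(-.09,.031),(-.09,-.031),(-.042,.028),(-.042,-.028),(-.042,.031),(-.042,-.031)])
W=lambda x,y,z:np.c_[x+c*M[:,0]-q*M[:,1],y+q*M[:,0]+c*M[:,1],np.full(6,z)]
print(proj(m,W(p[0],p[1],p[2]-.0026+.007)))
print('sticks',proj(m,[[.6837,.0403,.035]]))
cv2.imwrite('pics/w6c.png',cv2.resize(im[20:240,200:440],None,fx=2.6,fy=2.6,interpolation=cv2.INTER_CUBIC))
E
```

```text
25.1333 [ 0.6877 -0.0282  0.0825] [ 0.6832  0.7302 -0.0002  0.0003] 0.061182921452963564
[[381.1371  67.6148]
 [253.8326  67.9526]
 [371.0061 165.4739]
 [264.3325 165.7091]
 [376.7197 165.4633]
 [258.6247 165.7236]]
sticks [[318.7268 114.395 ]]
```

View pics/w6c.png

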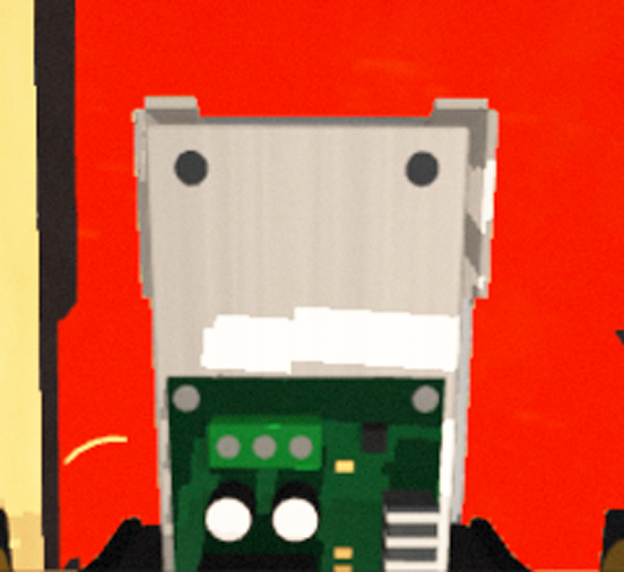

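```bash
python3 - <<'E'
from fit import *
m5=r.camera_model('wrist'); m5=dict(m5); m5['T']=np.load('w5T.npy'); m=dict(m5); m['T']=np.load('w6T.npy')
C5=lambda q:np.array(q,float)/3.3+[206,21]; C6=lambda q:np.array(q,float)/2.6+[200,20]
a=-1.633; Rz=np.array([[np.cos(a),-np.sin(a)],[np.sin(a),np.cos(a)]])
loc=lambda q,z:(unproj(m5,C5(q),z)[:,:2]-[.5442,-.2426])@Rz
H=loc([(200,157),(188,281),(643,224),(620,345)],.007); print('holes',H)
S=loc([(320,168),(304,303)],.009); print('screws',S)
hx,hy=abs(H[:,0]).mean(),abs(H[:,1]).mean(); sy=abs(S[:,1]-S[:,1].mean()).mean(); sx=abs(S[:,0]).mean()
mod=np.array([(-hx,hy,.007),(-hx,-hy,.007),(-sx,sy,.009),(-sx,-sy,.009),(-.042,.028,.009),(-.042,-.028,.009)])
uv=C6([(422,167),(191,168),(426,399),(187,399),(445,378),(168,378)])
def f(p):
    P=(R.from_euler('z',p[3])*R.from_euler('y',p[4])).apply(mod)+p[:3]; return (proj(m,P)-uv).ravel()
for zfix in (None,.0799):
    g=(lambda p:f(p)) if zfix is None else (lambda p:f([p[0],p[1],zfix,p[3],p[4]]))
    o=least_squares(g,[.6885,-.027,.08,-1.5,0],x_scale=[.01,.01,.01,.1,.1]); print(o.x,o.fun.reshape(-1,2))
E
```

```text
holes [[-0.0816  0.0225]
 [-0.0819 -0.0212]
 [ 0.0822  0.0217]
 [ 0.0823 -0.0222]]
screws [[-0.0379  0.0244]
 [-0.0379 -0.0233]]
[ 0.6877 -0.0278  0.0787 -1.5023  0.0149] [[-0.0212  0.2187]
 [-0.0328 -0.0624]
 [-0.4585 -0.2577]
 [ 0.487  -0.1799]
 [ 0.5615  0.0875]
 [-0.5332  0.1825]]
[ 0.6877 -0.0279  3.6285 -1.5023 -0.0047] [[-0.1376  0.232 ]
 [ 0.0817 -0.0508]
 [-0.3254 -0.2372]
 [ 0.355  -0.1605]
 [ 0.6929  0.0614]
 [-0.664   0.155 ]]
```

Request:
arm_command(xyz=[[0,0,0],[0,0,0]], rot=[[0,0,0],[0,0,0]])

```text
time: 25.35
ee_pos: [0.6883, -0.0267, 0.0826]
eef_rot: [0.683, 0.731, 0.0, 0.0]
ft_force: [0.3, -0.7, -2.2]
width: 0.0616
grip_force: 25.0
```

Module is level and within about 0.5 mm of where it should be over the nest. In the crop its end edge is at row 125, with a bit of both angles showing on either side. Lowering slowly.

Request:
arm_command(xyz=[[0,0,-0.006],[0,0,-0.014],[0,0,-0.022],[0,0,-0.028],[0,0,-0.033],[0,0,-0.037],[0,0,-0.04],[0,0,-0.042],[0,0,-0.0435],[0,0,-0.0435],[0,0,-0.0435]], rot=[[0,0,0],[0,0,0],[0,0,0],[0,0,0],[0,0,0],[0,0,0],[0,0,0],[0,0,0],[0,0,0],[0,0,0],[0,0,0]])

```text
time: 26.27
ee_pos: [0.6884, -0.0262, 0.0388]
eef_rot: [0.682, 0.731, 0.0, 0.0]
ft_force: [0.5, 0.0, -2.0]
width: 0.0615
grip_force: 25.0
```

Request:
arm_command(xyz=[[0,0,-0.0005],[0,0,-0.001],[0,0,-0.001],[0,0,-0.001]], rot=[[0,0,0],[0,0,0],[0,0,0],[0,0,0]])

```text
time: 26.6
ee_pos: [0.6884, -0.0261, 0.0379]
eef_rot: [0.682, 0.731, 0.0, 0.0]
ft_force: [-0.3, 0.1, -0.5]
width: 0.0614
grip_force: 25.0
```

Request:
arm_command(xyz=[[0,0,-0.0004],[0,0,-0.0004],[0,0,-0.0004]], rot=[[0,0,0],[0,0,0],[0,0,0]], squeeze=8)

```text
time: 26.85
ee_pos: [0.6884, -0.0261, 0.0378]
eef_rot: [0.682, 0.731, 0.0, 0.0]
ft_force: [-3.1, 1.0, 6.5]
width: 0.0618
grip_force: 8.0
```

Request:
arm_command(xyz=[[0,0,0],[0,0,0],[0,0,0],[0,0,0],[0,0,0],[0,0,0.01],[0,0,0.03],[0,0,0.06],[0,0,0.1],[0,0,0.14],[-0.02,0,0.17],[-0.04,0,0.19],[-0.06,0,0.2],[-0.08,-0.01,0.2],[-0.1,-0.015,0.2],[-0.11,-0.02,0.2],[-0.11,-0.02,0.2],[-0.11,-0.02,0.2],[-0.11,-0.02,0.2],[-0.11,-0.02,0.2]], rot=[[0,0,0],[0,0,0],[0,0,0],[0,0,0],[0,0,0],[0,0,0],[0,0,0],[0,0,-0.1],[0,0,-0.22],[0,0,-0.34],[0,0,-0.46],[0,0,-0.58],[0,0,-0.7],[0,0,-0.82],[0,0,-0.94],[0,0,-1.06],[0,0,-1.18],[0,0,-1.3],[0,0,-1.42],[0,0,-1.54]], grip=0.84)

```text
time: 28.52
ee_pos: [0.5781, -0.0462, 0.238]
eef_rot: [0.999, 0.047, 0.0, -0.0]
ft_force: [0.2, 0.4, 1.3]
width: 0.0734
grip_force: 0.0
```

```bash
python3 - <<'E'
from fit import *
im,m=shot('wrist','w7.png'); T=np.array(m['T']); np.save('w7T.npy',T)
im=np.ascontiguousarray(im[:,:,::-1]); u=proj(m,[[.69,-.026,.04]]).astype(int)
y,x=max(u[0,1]-75,0),max(u[0,0]-110,0); print(x,y)
cv2.imwrite('pics/w7c.png',cv2.resize(im[y:y+150,x:x+220],None,fx=3.6,fy=3.6,interpolation=cv2.INTER_CUBIC))
for d in r.spot_point('upper_module','wrist')[:2]: print(d['conf'],world(m,d['at']))
E
```

```text
198 0
0.57 [ 0.688  -0.0279  0.0356]
```

View pics/w7c.png

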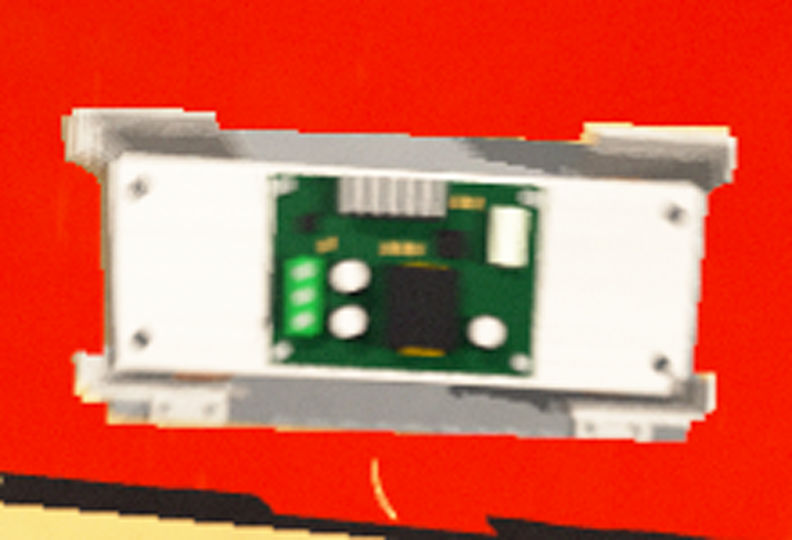

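The module sits level-looking between the angles, with its holes at crop (138,187), (674,214), (660,363) and (140,340). One numeric check of its pose before handing in.

```bash
python3 - <<'E'
from fit import *
m=dict(r.camera_model('wrist')); m['T']=np.load('w7T.npy')
uv=np.array([(138,187),(674,214),(660,363),(140,340)])/3.6+[198,0]
mod=np.array([(-.082,.0219,.007),(.082,.0219,.007),(.082,-.0219,.007),(-.082,-.0219,.007)])
f=lambda p:(proj(m,(R.from_euler('z',p[3])*R.from_euler('yx',p[4:6])).apply(mod)+p[:3])-uv).ravel()
o=least_squares(f,[.6885,-.027,.035,-1.5,0,0],x_scale=[.01,.01,.01,.1,.1,.1]); print(o.x,abs(o.fun).max())
g=lambda p:f([p[0],p[1],.035,p[2],0,0]); o=least_squares(g,[.6885,-.027,-1.5]); print(o.x,abs(o.fun).max())
for c in('top',):
    im,mm=shot(c)
    for l in ('upper_module','multimeter','tub_brass'):
        for d in r.spot_point(l,c)[:1]: print(l,d['conf'],world(mm,d['at']))
E
```

```text
[ 0.6877 -0.0281  0.0347 -1.5187  0.0243  0.0146] 0.2410320717821861
[ 0.6876 -0.0278 -1.5212] 0.3719926449943216
upper_module 0.74 [ 0.6833 -0.0232  0.0315]
multimeter 0.76 [ 0.6996 -0.2986  0.0064]
tub_brass 0.62 [ 0.4579  0.3049 -0.0011]
```

```bash
python3 - <<'E'
from fit import *
im,m=shot('wrist'); g=cv2.cvtColor(im,cv2.COLOR_RGB2GRAY).astype(float)
mod=np.array([(-.082,.0219,.007),(.082,.0219,.007),(.082,-.0219,.007),(-.082,-.0219,.007)])
P=lambda p:proj(m,(R.from_euler('z',p[3])*R.from_euler('yx',p[4:6])).apply(mod)+p[:3])
uv=[]
for u,v in P([.688,-.027,.035,-1.51,0,0]):
    x,y=int(round(u))-6,int(round(v))-6; w=np.clip(190-g[y:y+13,x:x+13],0,None); yy,xx=np.mgrid[y:y+13,x:x+13]
    uv.append((((w*xx).sum()/w.sum()),(w*yy).sum()/w.sum())); print((u,v),uv[-1],w.max(),(w>0).sum())
uv=np.array(uv); f=lambda p:(P(p)-uv).ravel()
o=least_squares(f,[.6885,-.027,.035,-1.5,0,0],x_scale=[.01,.01,.01,.1,.1,.1]); print(o.x,abs(o.fun).max())
o=least_squares(lambda p:f([p[0],p[1],.035,p[2],0,0]),[.6885,-.027,-1.5]); print(o.x,abs(o.fun).max())
E
```

```text
(np.float64(236.10577258165483), np.float64(51.65451152044787)) (np.float64(234.8668653750621), np.float64(52.377049180327866)) 95.0 26
(np.float64(385.5349923590343), np.float64(58.58704912927706)) (np.float64(385.6177622986504), np.float64(58.444928167174574)) 98.0 39
(np.float64(381.7924238004523), np.float64(100.12381167555506)) (np.float64(382.22535961640915), np.float64(100.99254128929142)) 96.0 37
(np.float64(236.8858926507043), np.float64(93.58458606855395)) (np.float64(235.83431565160444), np.float64(94.28421741977733)) 93.0 24
[ 0.6868 -0.0263  0.039  -1.5111 -0.0326 -0.0032] 0.228009283064182
[ 0.6874 -0.0265 -1.5071] 0.833992064933966
```

```bash
python3 -c "
from bench import r
print(r.close_job())"
```

```text
the job is handed in; nothing more can be done
None
```

The job is handed in, with no verdict shown. Both tall sticks lie across the lower module's bare ends, and the loose module rests on them, components up, within about 2 mm of centre. Camera tilt fits (up to 0.03 rad, opposite signs) could not confirm it level.

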